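# Index the connector holder and take off the large screw cap

### The arm

A 6-joint arm with a two-finger parallel gripper is mounted at the origin on a cart in front of the work surface, level with it; the furniture and walls round the work are solid. World frame = base frame: x ahead of the robot, y to its left, z up, the work surface at z = 0. Lengths are in m, angles in degrees, forces in N, time in s.
With the tool pointing down it reaches from about 0.375 to 0.9 m from the base axis. Payload 3.1 kg.
Tool frame: the origin (TCP) lies on the centre line of the jaws, within the pads' length; the fingertips stand 8 mm ahead of it and the grasp point (between the pads) lies 11 mm behind it; z points along the fingers, y is the line along which they close (so a half turn about z gives the same grasp; the last joint's range is limited). The gripper opens to 87 mm and grips with 3 to 60 N. Pads are 19 mm wide; open, the fingers measure 117 mm over their backs; the gripper's body (75 mm by 190 mm) begins 51 mm behind the grasp point.
Start: joints at [-77.951, 30.224, 82.088, -0, 67.689, -10.227], TCP at [0.237, -0.578, 0.231] pointing down, gripper open.
Joint ranges: [-176.69, 176.69], [-43.24, 126.21], [12.49, 139.97], [-82, 262], [0, 151.66], [-163.58, 163.58]. Speed limits (degrees/s): [159.86, 159.86, 180, 180, 180, 180].

### API

Orientations are given as a 3x3 rotation matrix whose columns are the frame's x, y, z axes.
In Python, from rig import * gives the robot as it stands.
- The arm moves only by the tool step_arm, never from a script. Its argument "targets" is a list of rows, each a list of 5 numbers: the opening, from -1 (shut) to 1 (fully open), then the shift along the world's x, y, z normalised to -1 to 1, where 1 is 0.25 m, then the turn about the world's z normalised to -1 to 1, where 1 is 180 degrees. In form: [[fingers, x, y, z, turn], ...]. A call has 1 to 20 rows; each row is the pose to reach, as a shift and turn from the pose commanded when the call began, turning the shorter way round; what a row does not reach only later rows make up. A row lasts 1/10 s, in which the tool goes at most 50 mm and 8.59 degrees, less where a joint would pass 70% of its speed; a pose out of reach is approached as far as the arm can. A call with a number of a shift or a turn outside -1 to 1 is refused whole. A call with a gripper value outside its range is refused whole. The fingers move at their own pace and stop on an object; the grip force is fixed at half the most. Time passes only in rows, so rows that repeat a pose let the fingers close. It gives the time, the measured TCP pose, the force, the opening and the grip force at its end, in the units of the state.
- read_state(): the state, without advancing time (a new reading comes with each control period).
- capture(name): name is "scene" or "top" or "wrist"; returns a dict with "color" (420x560x3 uint8, red, green, blue), "mtx" (3x3 intrinsics, pixels), "pose" (4x4, takes a point from camera to world coordinates). Camera axes: x right, y down, z forward; pixel columns grow to the right and rows downward; lengths in m; the calibration is good to about 2 mm. A picture is of the moment at which its call begins. There is no depth.
- hand_in(): hands the job in; it is judged then, once.
The state is a dict: "time_s": time; "joint_positions": joint angles; "qvel": joint speeds; "tau": joint torques, N m; "position": TCP position; "tcp_rot": TCP orientation; "force": force on the tool from outside, world axes, zero at the start; "moment": the same for the moment, N m; "opening": opening from 0.0 (shut) to 1.0 (fully open); "grasp_force": force on a finger pad.
Only numpy, scipy, OpenCV 4.12 (cv2) and the standard library are available. Lean on these libraries where they do the work, as an engineer would, in place of code of your own. Each camera call takes 0.05 s, during which the arm holds its last target. There are 200 camera calls.

### The job

Turn the revolving connector holder (the pegs round its rim are the handles) until the socket with the large screw cap stands at the open front, where the turntable clicks into its detent. Then unscrew that large cap anticlockwise, lift it off, and set it down mouth down, flat on the floor of the steel parts tray, without dropping it. Leave the turntable in that detent, and leave the flux bottle and the two loose connectors where they stand.

Things in the scene. Friction and masses are not known exactly. Their poses are not given: they have to be found in the camera images.
- holder: Revolving connector holder, fixed to the bench. Grey base 12 mm thick: disc of 180 mm diameter with a 58 mm wide tongue, 126 mm to the front and 117 mm to the back. Origin: centre of the underside, on the turntable's vertical axis; its -x points to the holder's open front, z up. A sprung ball plunger at the front edge, at most 43 mm high, is the detent; it needs no handling.
- guard_edge (a point): Middle of the front edge of the clear guard, on its top, 96 mm above the bench. The guard is a half-round plate of 68 mm radius, 4 mm thick, over the rear half of the turntable, from 6 mm behind the axis backwards; caps under it cannot come off. Its arm, 34 mm wide and 105 mm high, runs back to a column 100 to 113 mm behind the axis.
- turntable_axis (a point): Point on the turntable's axis on top of its disc, 40 mm above the bench. Dark steel disc of 88 mm radius (detent lobes to 94), turns either way without end, light, stops soon when let go. Four sockets 52 mm from the axis, in anticlockwise order from above: large one under the large cap, bare small, bare large, and small one under a fixed small cap (29 mm wide, 28 mm tall). Hub 10 mm tall.
- peg_0 (a point): Top centre of rim peg 0: a vertical steel pin, 10 mm diameter, 81 mm from the axis, 36 mm tall above the disc (top 76 mm above the bench), 45 degrees anticlockwise (from above) of the large socket. Push it sideways, or pinch it, to turn the disc.
- peg_1 (a point): Top centre of rim peg 1, like peg 0 but 135 degrees anticlockwise of the large socket.
- peg_2 (a point): Top centre of rim peg 2, like peg 0 but 225 degrees anticlockwise of the large socket.
- peg_3 (a point): Top centre of rim peg 3, like peg 0 but 315 degrees anticlockwise (45 clockwise) of the large socket.
- large_socket (a point): Centre of the large socket's seat, where the rim of the large cap sits: 44 mm above the bench, 4 mm above the disc; it turns with the disc. Under the cap is a post of 25 mm diameter, 22 mm tall above the seat. The seat's flange is 44 mm square.
- work_position (a point): Where point large_socket must come: the front station, 52 mm in front of the axis, 44 mm above the bench. Within about 6 degrees either side the sprung detent pulls the disc in and holds it; roughly 5 N at a peg pushes it in or out. The other stations have the same detent when they pass the front.
- large_cap: Loose aluminium cap with knurled side and closed top, 44 mm diameter, 34 mm tall, 60 g, screwed home on the large socket. Origin: centre of its open rim (underside), z up. Coarse quick thread: turned anticlockwise (from above) it rises 5 mm over the first 60 degrees (let the hand rise with it; 1 mm play), and can be lifted straight off at 70 to 150 degrees. Grip it across at any yaw.
- parts_tray: Loose shallow steel tray, 104 x 144 mm outside (x by y), 22 mm high, walls and floor 2 mm, 4 mm wire bead along the rim, 0.5 kg. Origin: centre of its underside, z up.
- flux_bottle: Loose clear bottle with white cap, 36 x 50 mm, 140 mm tall, a bystander behind the work. Origin: centre of its underside.
- connector_a: Loose white circular connector shell, 28 x 38 x 28 mm, lying on the bench to the left behind the holder, a bystander. Origin: centre of its underside.
- connector_b: Loose olive circular connector shell, 23 x 32 x 23 mm, lying on the bench to the right behind the tray, a bystander. Origin: centre of its underside.

How it is judged (in metres and radians):
On the way, in this order (a step that is already met when the one before it is completed fails the run):
1. the socket with the large cap, cap still on it, stands at the front in the detent (horizontal distance between large_socket and work_position below 0.004 m and distance between large_cap and large_socket below 0.006 m), for 0.4 s.
2. the large cap is unscrewed and lifted clear above its socket, which is still at the front (horizontal distance between large_socket and work_position below 0.004 m and z of large_cap in the frame of large_socket above 0.028 m and x of large_cap in the frame of large_socket between -0.03 and 0.03 m and y of large_cap in the frame of large_socket between -0.03 and 0.03 m), for 0.04 s.
At the end, for the whole second after the job is handed in: The large cap rests mouth down and flat (within about 8 degrees) on the tray floor, inside the walls, released and still; its socket is still at the front work position within 4 mm (horizontal distance between large_socket and work_position below 0.004 m and x of large_cap in the frame of parts_tray between -0.034 and 0.034 m and y of large_cap in the frame of parts_tray between -0.054 and 0.054 m and z of large_cap in the frame of parts_tray between -0.002 and 0.007 m and angle between large_cap's own z axis and vertical below 0.15 rad and linear speed of large_cap below 0.02 m/s); the robot touches nothing.
It fails at once if the cap is dropped (falls free from more than about 30 mm) (linear speed of large_cap above 0.75 m/s and contact force between the fingers and large_cap below 0.05 N).
It fails at once if the flux bottle is knocked over or pushed away (distance of flux_bottle from where it was at the start of the episode above 0.03 m or angle between flux_bottle's own z axis and vertical above 0.35 rad).
It fails at once if a loose connector is pushed away (distance of any of connector_a, connector_b from where it was at the start of the episode above 0.03 m).
It also fails if it takes over 72 s, if anything falls off the work surface, if the arm or the gripper's body presses on something with over 40 N, if the wrist force passes 120 N, or if a joint passes its speed limit or range.

## Working session

There is one attempt and no reset: what is moved stays moved. The work goes in short steps, Python scripts to look and compute and a tool call to move; the robot and the scene stay as the last step left them, time stands still between calls to the robot, and variables do not carry over. Pictures are saved under pics/ and viewed, at most 10 in all, crops included, and the job is handed in when it is done.

Besides the shell and the picture viewer there is one more tool, called after "Call:" in YAML: its name, and indented under it one key for each argument. step_arm: Moves the arm, as the interface text tells. Scaled input: -1 to 1 covers 0.25 m each way for a shift and 180 degrees each way for a turn. Its arguments: {"type":"object","properties":{"targets":{"type":"array","items":{"type":"array","items":{"type":"number"}}}},"required":["targets"]}

```bash
ls; mkdir -p pics
python3 - <<'E'
from rig import *
import cv2,numpy as np
s=read_state();print(s['time_s'],s['position'],s['tcp_rot'],s['opening'])
for n in("scene","top"):
    c=capture(n);cv2.imwrite(f"pics/{n}0.png",cv2.resize(c["color"][:,:,::-1],(800,600),interpolation=cv2.INTER_CUBIC))
    print(n,c["mtx"],c["pose"])
    np.savez(f"{n}0.npz",**c)
E
```

```text
pics
0.0 [ 0.23679738 -0.5776254   0.22956375] [[ 9.25367176e-01  3.79071717e-01 -4.71890706e-04]
 [ 3.79071831e-01 -9.25364810e-01  2.12519132e-03]
 [ 3.68928867e-04 -2.14546276e-03 -9.99997630e-01]] 1.0009798896375162
scene [[403.61161053   0.         279.83510416]
 [  0.         403.61161053 210.5743456 ]
 [  0.           0.           1.        ]] [[-0.77267432 -0.25615095  0.58082793  0.05431219]
 [-0.63453489  0.33822442 -0.69496022  0.86067997]
 [-0.01843547 -0.90553351 -0.42387404  0.51013589]
 [ 0.          0.          0.          1.        ]]
top [[436.75326886   0.         285.53649126]
 [  0.         436.75326886 210.16168681]
 [  0.           0.           1.        ]] [[-0.02083611 -0.98723044  0.1579301   0.47601561]
 [-0.9995498   0.02398063  0.01803126  0.17986718]
 [-0.02158827 -0.1574833  -0.98728565  1.04156606]
 [ 0.          0.          0.          1.        ]]
```

View pics/scene0.png

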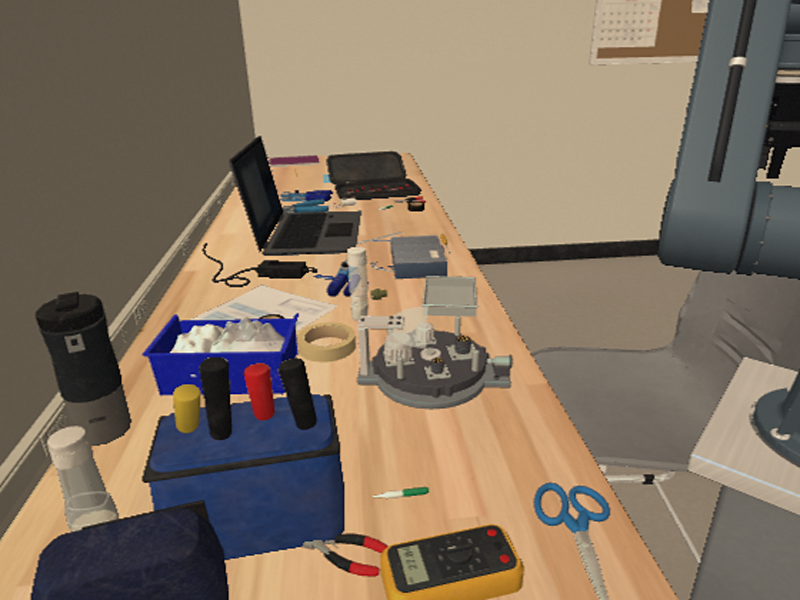

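View pics/top0.png

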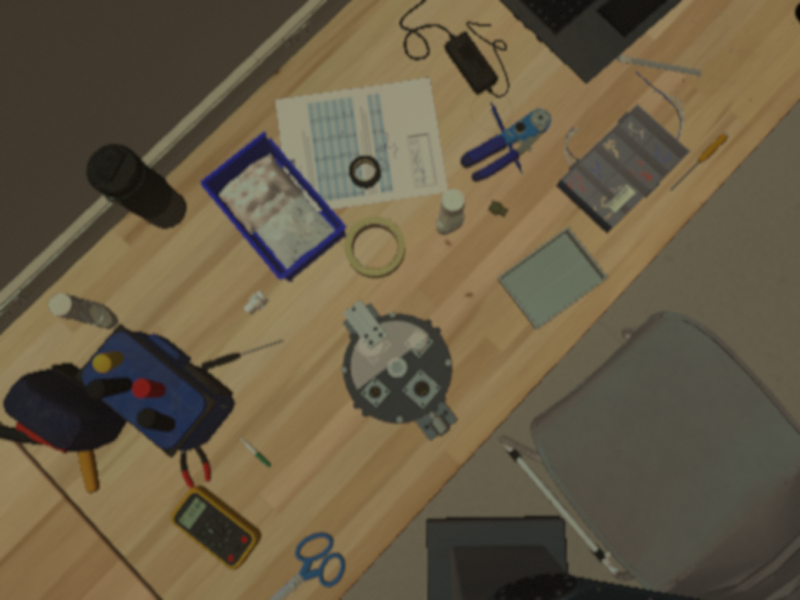

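The scene and top views show the holder around (430,365) in the scene view and (397,367) in the top view, with its front towards (437,420) and the tray at (552,278). I'll enlarge both.

Run:
```python
import cv2,numpy as np
a=np.load("scene0.npz")["color"][165:295,240:370,::-1]
b=np.load("top0.npz")["color"][200:315,230:330,::-1]
# left: scene x3 =390 ; right: top x4
o=np.zeros((600,800,3),np.uint8)
a=cv2.resize(a,None,fx=3,fy=3,interpolation=cv2.INTER_CUBIC);b=cv2.resize(b,None,fx=4,fy=4,interpolation=cv2.INTER_CUBIC)
o[:390,:390]=a;o[:460,400:]=b
t=np.load("top0.npz")["color"][155:235,345:430,::-1]
t=cv2.resize(t,(510//2,240),interpolation=cv2.INTER_CUBIC) # x3
o[395-40+0:595,0:255][:0]
o[395:595,0:255]=t[:200]
cv2.imwrite("pics/crop0.png",cv2.convertScaleAbs(o,alpha=1.3))
```

```text
(no output)
```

View pics/crop0.png

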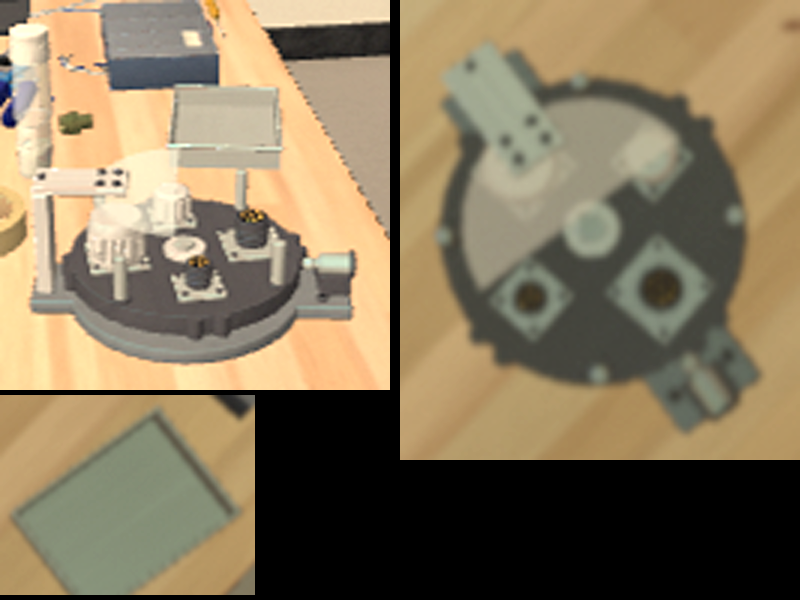

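The top crop shows the hub at (592,226) and pegs at (578,82), (735,215), (598,374), (443,236). The large cap is under the guard arm near (518,175), the bare large socket is at (661,288), and the plunger is at (705,380). I'll triangulate these.

```bash
cat > h.py <<'E'
import numpy as np,cv2
def ray(c,u):
    d=c["pose"][:3,:3]@np.linalg.solve(c["mtx"],[u[0],u[1],1.]);return c["pose"][:3,3],d/np.linalg.norm(d)
def tri(obs):
    A=np.zeros((3,3));b=np.zeros(3);R=[ray(c,u) for c,u in obs]
    for o,d in R:
        P=np.eye(3)-np.outer(d,d);A+=P;b+=P@o
    x=np.linalg.solve(A,b);return x,[np.linalg.norm((np.eye(3)-np.outer(d,d))@(x-o)) for o,d in R]
def onz(c,u,z):
    o,d=ray(c,u);return o+d*(z-o[2])/d[2]
def proj(c,p):
    q=c["pose"][:3,:3].T@(np.asarray(p)-c["pose"][:3,3]);q=c["mtx"]@q;return q[:2]/q[2]
E
python3 - <<'E'
from h import *
np.set_printoptions(precision=4,suppress=True)
S=dict(np.load("scene0.npz"));T=dict(np.load("top0.npz"))
s=lambda u,v:(240+u/3-.33,165+v/3-.33)
t=lambda u,v:(230+(u-400)/4-.4,200+v/4-.4)
f=lambda u,v:(u*.7-.15,v*.7-.15)
for n,a,b in [("pegL",(120,258),(443,236)),("pegF",(279,241),(598,374)),("pegR",(240,172),(735,215)),("hub",(184,245),(592,226))]:
    print(n,*tri([(S,s(*a)),(T,t(*b))]))
for p in [(578,82),(735,215),(598,374),(443,236)]: print("peg",onz(T,t(*p),.076))
print("hub",onz(T,t(592,226),.05),"sockets",onz(T,t(530,296),.06),onz(T,t(661,288),.06),"plunger",onz(T,t(703,375),.035), "arm", onz(T,t(505,105),.105))
for a,b in [((175,87),(606,276)),((277,90),(537,327)),((281,152),(499,278)),((170,148),(567,231))]: print("tray?",onz(S,s(*a),.022),onz(T,f(*b),.022))
print("bottle",onz(T,f(453,199),.14),"B",onz(T,f(498,209),.01),"A",onz(T,f(256,301),.015))
E
```

```text
pegL [0.5252 0.2999 0.0744] [np.float64(0.00042594467482424145), np.float64(0.0004259446748242169)]
pegF [0.4484 0.2154 0.0765] [np.float64(0.000194061140257438), np.float64(0.00019406114025735205)]
pegR [0.5334 0.1386 0.0747] [np.float64(0.0007641273677858425), np.float64(0.0007641273677857294)]
hub [0.5302 0.2184 0.0456] [np.float64(0.0001663041785401359), np.float64(0.0001663041785401245)]
peg [0.6086 0.2235 0.076 ]
peg [0.5327 0.1383 0.076 ]
peg [0.4483 0.2153 0.076 ]
peg [0.5247 0.2994 0.076 ]
hub [0.5298 0.2181 0.05  ] sockets [0.4912 0.253  0.06  ] [0.4941 0.18   0.06  ] plunger [0.4453 0.1574 0.035 ] arm [0.593  0.2619 0.105 ]
tray? [ 0.757  -0.0703  0.022 ] [ 0.6721 -0.1296  0.022 ]
tray? [ 0.668 -0.127  0.022] [ 0.59   -0.0115  0.022 ]
tray? [ 0.5853 -0.0051  0.022 ] [0.6732 0.0469 0.022 ]
tray? [0.672  0.0499 0.022 ] [ 0.7504 -0.0702  0.022 ]
bottle [0.7727 0.1258 0.14  ] B [0.7955 0.0418 0.01  ] A [0.6455 0.4535 0.015 ]
```

Call:
step_arm:
  targets:
    - [-0.3, 0.8, 1, 0, -0.11]
    - [-0.3, 0.8, 1, 0, -0.11]
    - [-0.3, 0.8, 1, 0, -0.11]
    - [-0.3, 0.8, 1, 0, -0.11]
    - [-0.3, 0.8, 1, 0, -0.11]
    - [-0.3, 0.8, 1, 0, -0.11]
    - [-0.3, 0.8, 1, 0, -0.11]
    - [-0.3, 0.8, 1, 0, -0.11]

```text
time_s: 0.9
position: [0.4382, -0.3252, 0.2302]
tcp_rot: [[0.999, 0.048, -0.001], [0.048, -0.999, 0.002], [-0.0, -0.002, -1.0]]
force: [-0.8, -0.2, -0.6]
opening: 0.387
grasp_force: 0.0
```

Call:
step_arm:
  targets:
    - [-0.3, 0, 1, 0, 0]
    - [-0.3, 0, 1, 0, 0]
    - [-0.3, 0, 1, 0, 0]
    - [-0.3, 0, 1, 0, 0]
    - [-0.3, 0, 1, 0, 0]
    - [-0.3, 0, 1, 0, 0]

```text
time_s: 1.5
position: [0.4346, -0.0735, 0.2301]
tcp_rot: [[0.999, 0.049, -0.003], [0.049, -0.999, 0.003], [-0.003, -0.003, -1.0]]
force: [0.3, -0.4, -0.1]
opening: 0.347
grasp_force: 0.0
```

Call:
step_arm:
  targets:
    - [-0.3, 0, 1, 0, 0]
    - [-0.3, 0, 1, 0, 0]
    - [-0.3, 0, 1, 0, 0]
    - [-0.3, 0, 1, 0, 0]
    - [-0.3, 0, 1, 0, 0]
    - [-0.3, 0, 1, 0, 0]
    - [-0.3, 0, 1, 0, 0]

```text
time_s: 2.2
position: [0.4374, 0.1714, 0.2304]
tcp_rot: [[0.999, 0.045, 0.0], [0.045, -0.999, -0.001], [0.0, 0.001, -1.0]]
force: [-0.0, -0.3, -0.3]
opening: 0.349
grasp_force: 0.0
```

Run:
```python
from rig import *
import cv2,numpy as np
np.set_printoptions(precision=4,suppress=True)
c=capture("wrist");s=read_state();print(s['time_s'],s['position'],s['tcp_rot'][:,1] if hasattr(s['tcp_rot'],'shape') else s['tcp_rot'],s['opening'],s['joint_positions'],s['force'])
cv2.imwrite("pics/w1.png",cv2.resize(c["color"][:,:,::-1],(800,600),interpolation=cv2.INTER_CUBIC));np.savez("w1.npz",**c);print(c["pose"])
```

```text
2.25 [0.4374 0.1705 0.2303] [ 0.0431 -0.9991  0.001 ] 0.3478364553283972 [  7.6592  18.3277 103.7244  -0.0649  57.9637  95.222 ] [ 0.1432  0.1722 -0.0564]
[[ 0.0452 -0.9553 -0.292   0.5183]
 [-0.999  -0.0435 -0.0124  0.1749]
 [-0.0009  0.2923 -0.9563  0.384 ]
 [ 0.      0.      0.      1.    ]]
```

View pics/w1.png

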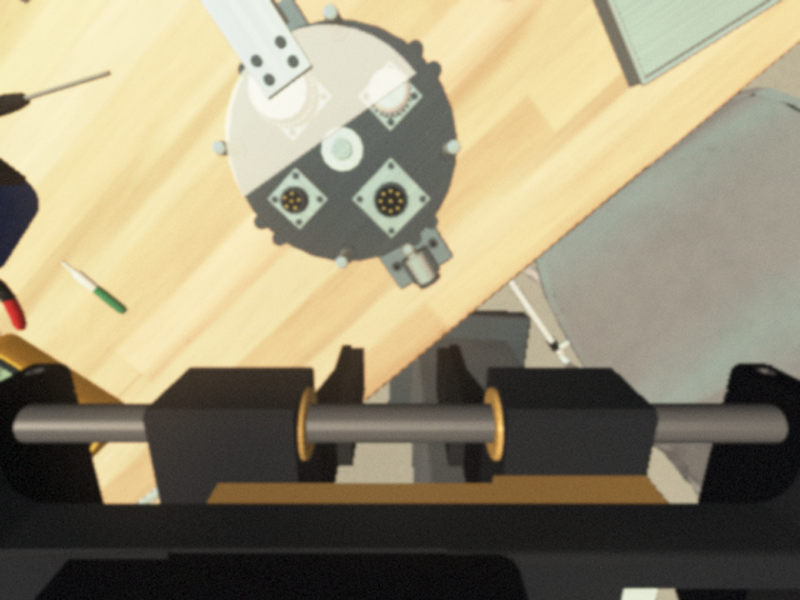

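The wrist view shows peg tops at (453,146), (342,262), (221,147) and the hub at (343,148). The guard edge runs (247,196)–(415,70) and the plunger is near (420,262).

Run:
```python
from h import *
np.set_printoptions(precision=4,suppress=True)
W=dict(np.load("w1.npz"));T=dict(np.load("top0.npz"))
f=lambda u,v:(u*.7-.15,v*.7-.15)
P=np.array([onz(W,f(*p),.076)for p in[(331,11),(453,146),(342,261),(220,147)]]);print(P)
ax=(P[1]+P[3]+P[0]+P[2])/4;print("axis",ax)
for p in P:print(np.hypot(*(p-ax)[:2]),np.degrees(np.arctan2(*(p-ax)[1::-1])))
t=lambda u,v:(230+(u-400)/4-.4,200+v/4-.4)
for a,b in[((342,261),(598,374)),((453,146),(735,215)),((220,147),(443,236))]:print(tri([(W,f(*a)),(T,t(*b))])[0])
a,b=onz(W,f(247,196),.096),onz(W,f(415,70),.096);d=b-a;print("guard",a,b,np.degrees(np.arctan2(d[1],d[0]))+90)
p=onz(W,f(427,283),.03);q=onz(W,f(416,246),.035);print("plunger",p,q,[np.degrees(np.arctan2(*(z-ax)[1::-1])) for z in(p,q)])
r=onz(W,f(399,285),.012);q=onz(W,f(452,250),.012);m=(r+q)/2-ax;print("tongue",r,q,np.degrees(np.arctan2(m[1],m[0])))
```

```text
[[0.6115 0.2231 0.076 ]
 [0.5351 0.1397 0.076 ]
 [0.4512 0.2153 0.076 ]
 [0.5272 0.2994 0.076 ]]
axis [0.5313 0.2194 0.076 ]
0.08037904158214264 2.6387110214637763
0.07978281928020628 -87.26997267407653
0.08012332950166276 -177.102917878672
0.08014494539970785 92.91300719774657
[0.4482 0.2164 0.0634]
[0.5351 0.1373 0.0544]
[0.526  0.2996 0.0752]
guard [0.4966 0.2759 0.096 ] [0.5765 0.1687 0.096 ] 36.71840417608188
plunger [0.4252 0.1478 0.03  ] [0.4578 0.1593 0.035 ] [np.float64(-145.9826053303069), np.float64(-140.72523474795668)]
tongue [0.4174 0.1717 0.012 ] [0.4517 0.1261 0.012 ] -143.93316822980339
```

Call:
step_arm:
  targets:
    - [-0.3, 0.048, 0.172, 0, 0]
    - [-0.3, 0.048, 0.172, 0, 0]
    - [-0.3, 0.048, 0.172, -0.2, 0]
    - [-0.3, 0.048, 0.172, -0.4, 0]
    - [-0.3, 0.048, 0.172, -0.55, 0]
    - [-0.3, 0.048, 0.172, -0.65, 0]
    - [-0.3, 0.048, 0.172, -0.69, 0]
    - [-0.3, 0.048, 0.172, -0.69, 0]

```text
time_s: 3.05
position: [0.4488, 0.2127, 0.057]
tcp_rot: [[0.999, 0.041, -0.003], [0.041, -0.999, -0.001], [-0.003, 0.001, -1.0]]
force: [-1.2, 0.6, 0.1]
opening: 0.348
grasp_force: 0.0
```

Call:
step_arm:
  targets:
    - [-1, 0, 0, 0, 0]
    - [-1, 0, 0, 0, 0]
    - [-1, 0, 0, 0, 0]
    - [-1, 0, 0, 0, 0]

```text
time_s: 3.45
position: [0.4497, 0.2149, 0.0592]
tcp_rot: [[0.999, 0.044, 0.003], [0.044, -0.999, 0.001], [0.003, -0.0, -1.0]]
force: [-0.5, -0.6, 4.8]
opening: 0.107
grasp_force: 30.0
```

```bash
python3 -c "
import numpy as np
for n in range(1,19):
  a=np.radians(182.8+5*n);b=np.radians(182.8)
  print([-1,round(.324*(np.cos(a)-np.cos(b)),3),round(.324*(np.sin(a)-np.sin(b)),3),0,round(5*n/180,3)],end=', ')"
```

```text
[-1, np.float64(0.003), np.float64(-0.028), 0, 0.028], [-1, np.float64(0.008), np.float64(-0.056), 0, 0.056], [-1, np.float64(0.015), np.float64(-0.083), 0, 0.083], [-1, np.float64(0.025), np.float64(-0.11), 0, 0.111], [-1, np.float64(0.037), np.float64(-0.135), 0, 0.139], [-1, np.float64(0.051), np.float64(-0.16), 0, 0.167], [-1, np.float64(0.068), np.float64(-0.183), 0, 0.194], [-1, np.float64(0.086), np.float64(-0.204), 0, 0.222], [-1, np.float64(0.106), np.float64(-0.224), 0, 0.25], [-1, np.float64(0.128), np.float64(-0.242), 0, 0.278], [-1, np.float64(0.151), np.float64(-0.258), 0, 0.306], [-1, np.float64(0.176), np.float64(-0.272), 0, 0.333], [-1, np.float64(0.201), np.float64(-0.284), 0, 0.361], [-1, np.float64(0.228), np.float64(-0.294), 0, 0.389], [-1, np.float64(0.255), np.float64(-0.301), 0, 0.417], [-1, np.float64(0.283), np.float64(-0.306), 0, 0.444], [-1, np.float64(0.311), np.float64(-0.308), 0, 0.472], [-1, np.float64(0.339), np.float64(-0.308), 0, 0.5],
```

Peg gripped (10% ≈ 9–10 mm). Stroke 1.

Call:
step_arm:
  targets:
    - [-1, 0.003, -0.028, 0, 0.028]
    - [-1, 0.008, -0.056, 0, 0.056]
    - [-1, 0.015, -0.083, 0, 0.083]
    - [-1, 0.025, -0.11, 0, 0.111]
    - [-1, 0.037, -0.135, 0, 0.139]
    - [-1, 0.051, -0.16, 0, 0.167]
    - [-1, 0.068, -0.183, 0, 0.194]
    - [-1, 0.086, -0.204, 0, 0.222]
    - [-1, 0.106, -0.224, 0, 0.25]
    - [-1, 0.128, -0.242, 0, 0.278]
    - [-1, 0.151, -0.258, 0, 0.306]
    - [-1, 0.176, -0.272, 0, 0.333]
    - [-1, 0.201, -0.284, 0, 0.361]
    - [-1, 0.228, -0.294, 0, 0.389]
    - [-1, 0.255, -0.301, 0, 0.417]
    - [-1, 0.283, -0.306, 0, 0.444]
    - [-1, 0.311, -0.308, 0, 0.472]
    - [-1, 0.339, -0.308, 0, 0.5]
    - [-1, 0.339, -0.308, 0, 0.5]

```text
time_s: 5.35
position: [0.5347, 0.1392, 0.0591]
tcp_rot: [[-0.044, 0.999, 0.003], [0.999, 0.044, 0.002], [0.002, 0.003, -1.0]]
force: [-1.4, 5.5, 5.5]
opening: 0.104
grasp_force: 30.0
```

Call:
step_arm:
  targets:
    - [-0.3, 0, 0, 0, 0]
    - [-0.3, 0, 0, 0, 0]
    - [-0.3, 0, 0, 0, 0]
    - [-0.3, 0, 0, 0.1, 0]
    - [-0.3, 0, 0, 0.25, 0]
    - [-0.3, 0, 0, 0.25, 0]

```text
time_s: 5.95
position: [0.5368, 0.1377, 0.1244]
tcp_rot: [[-0.043, 0.999, 0.009], [0.999, 0.043, 0.0], [-0.0, 0.009, -1.0]]
force: [1.4, 0.3, 0.8]
opening: 0.347
grasp_force: 0.0
```

Call:
step_arm:
  targets:
    - [-0.3, -0.1, 0.05, 0, -0.047]
    - [-0.3, -0.2, 0.15, 0, -0.094]
    - [-0.3, -0.339, 0.308, 0, -0.14]
    - [-0.3, -0.339, 0.308, 0, -0.5]
    - [-0.3, -0.339, 0.308, 0, -0.5]
    - [-0.3, -0.339, 0.308, 0, -0.5]
    - [-0.3, -0.339, 0.308, 0, -0.5]
    - [-0.3, -0.339, 0.308, 0, -0.5]
    - [-0.3, -0.339, 0.308, 0, -0.5]
    - [-0.3, -0.339, 0.308, 0, -0.5]
    - [-0.3, -0.339, 0.308, 0, -0.5]
    - [-0.3, -0.339, 0.308, 0, -0.5]
    - [-0.3, -0.339, 0.308, 0, -0.5]

```text
time_s: 7.25
position: [0.4487, 0.2144, 0.1201]
tcp_rot: [[0.999, 0.045, -0.001], [0.045, -0.999, -0.0], [-0.001, 0.0, -1.0]]
force: [0.3, -0.5, 0.3]
opening: 0.347
grasp_force: 0.0
```

Run:
```python
from rig import *
import cv2,numpy as np
c=capture("wrist");d=capture("top");s=read_state();print(s['time_s'],s['position'],s['joint_positions'])
o=np.zeros((600,800,3),np.uint8)
o[:420,:560]=c["color"][:,:,::-1]
o[140:600,400:]=cv2.resize(d["color"][200:315,230:330,::-1],None,fx=4,fy=4,interpolation=cv2.INTER_CUBIC)
cv2.imwrite("pics/w2.png",o);np.savez("w2.npz",**c);np.savez("t2.npz",**d)
```

```text
7.35 [0.4487724  0.21454199 0.12029116] [ 1.26593356e+01  3.05289740e+01  1.06051916e+02 -6.61750843e-03
  4.34497782e+01  1.00121343e+02]
```

View pics/w2.png

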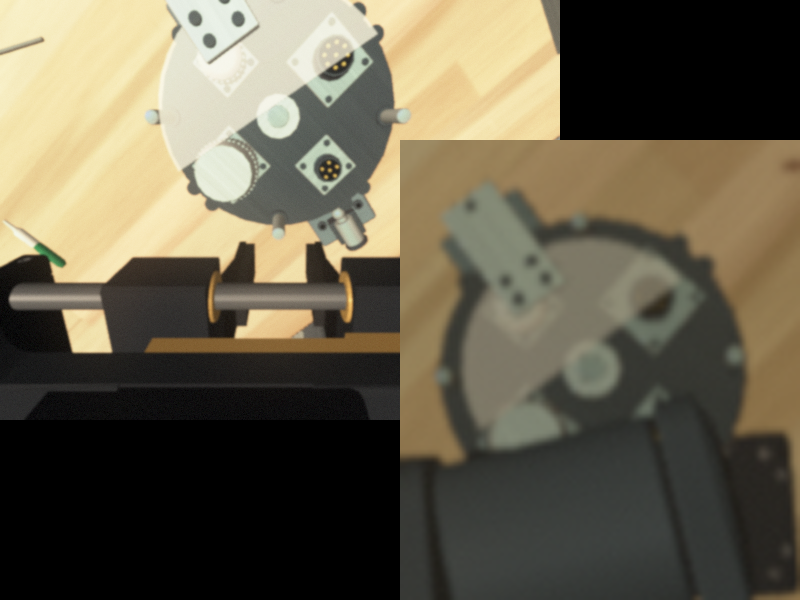

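The turntable went 90°. The cap is now at the left (224,170) and the next peg is under the jaws at (279,218). Next is stroke 2, about 78°.

Call:
step_arm:
  targets:
    - [-0.3, 0, 0, -0.12, 0]
    - [-0.3, 0, 0, -0.22, 0]
    - [-0.3, 0, 0, -0.245, 0]
    - [-0.3, 0, 0, -0.245, 0]
    - [-1, 0, 0, -0.245, 0]
    - [-1, 0, 0, -0.245, 0]
    - [-1, 0, 0, -0.245, 0]
    - [-1, 0, 0, -0.245, 0]

```text
time_s: 8.15
position: [0.4496, 0.2148, 0.0601]
tcp_rot: [[0.999, 0.043, 0.002], [0.043, -0.999, 0.0], [0.002, -0.0, -1.0]]
force: [-0.4, 0.2, 2.8]
opening: 0.104
grasp_force: 30.0
```

Call:
step_arm:
  targets:
    - [-1, 0.003, -0.028, 0, 0.028]
    - [-1, 0.008, -0.056, 0, 0.056]
    - [-1, 0.015, -0.083, 0, 0.083]
    - [-1, 0.025, -0.11, 0, 0.111]
    - [-1, 0.037, -0.135, 0, 0.139]
    - [-1, 0.051, -0.16, 0, 0.167]
    - [-1, 0.068, -0.183, 0, 0.194]
    - [-1, 0.086, -0.204, 0, 0.222]
    - [-1, 0.106, -0.224, 0, 0.25]
    - [-1, 0.128, -0.242, 0, 0.278]
    - [-1, 0.151, -0.258, 0, 0.306]
    - [-1, 0.176, -0.272, 0, 0.333]
    - [-1, 0.201, -0.284, 0, 0.361]
    - [-1, 0.228, -0.294, 0, 0.389]
    - [-1, 0.255, -0.301, 0, 0.417]
    - [-1, 0.272, -0.304, 0, 0.433]
    - [-1, 0.272, -0.304, 0, 0.433]

```text
time_s: 9.85
position: [0.5178, 0.1397, 0.0601]
tcp_rot: [[0.167, 0.986, 0.002], [0.986, -0.167, 0.002], [0.002, 0.002, -1.0]]
force: [1.0, 5.5, 5.0]
opening: 0.109
grasp_force: 30.0
```

Call:
step_arm:
  targets:
    - [-0.3, 0, 0, 0, 0]
    - [-0.3, 0, 0, 0, 0]
    - [-0.3, 0, 0, 0, 0]
    - [-0.3, 0, 0, 0.1, 0]
    - [-0.3, 0, 0, 0.3, 0]
    - [-0.3, -0.1, 0.05, 0.4, -0.05]
    - [-0.3, -0.3, 0.1, 0.5, -0.1]
    - [-0.3, -0.3, 0.1, 0.5, -0.1]
    - [-0.3, -0.3, 0.1, 0.5, -0.1]

```text
time_s: 10.75
position: [0.4407, 0.1638, 0.185]
tcp_rot: [[0.461, 0.887, 0.001], [0.887, -0.461, -0.0], [0.0, 0.001, -1.0]]
force: [0.4, -0.5, -0.3]
opening: 0.351
grasp_force: 0.0
```

Run:
```python
from rig import *
import cv2,numpy as np
np.set_printoptions(precision=4,suppress=True)
c=capture("wrist");d=capture("scene");s=read_state();print(s['time_s'],s['position'],s['tcp_rot'],s['joint_positions'])
o=np.zeros((600,800,3),np.uint8)
o[:420,:560]=c["color"][:,:,::-1]
o[210:600,410:]=cv2.resize(d["color"][165:295,240:370,::-1],None,fx=3,fy=3,interpolation=cv2.INTER_CUBIC)
cv2.imwrite("pics/w3.png",o);np.savez("w3.npz",**c);np.savez("s3.npz",**d)
```

```text
10.85 [0.443  0.1634 0.1842] [[ 0.4624  0.8867  0.0014]
 [ 0.8867 -0.4624 -0.0002]
 [ 0.0005  0.0013 -1.    ]] [  6.6691  22.6224 106.4146  -0.026   50.8861  34.2275]
```

View pics/w3.png

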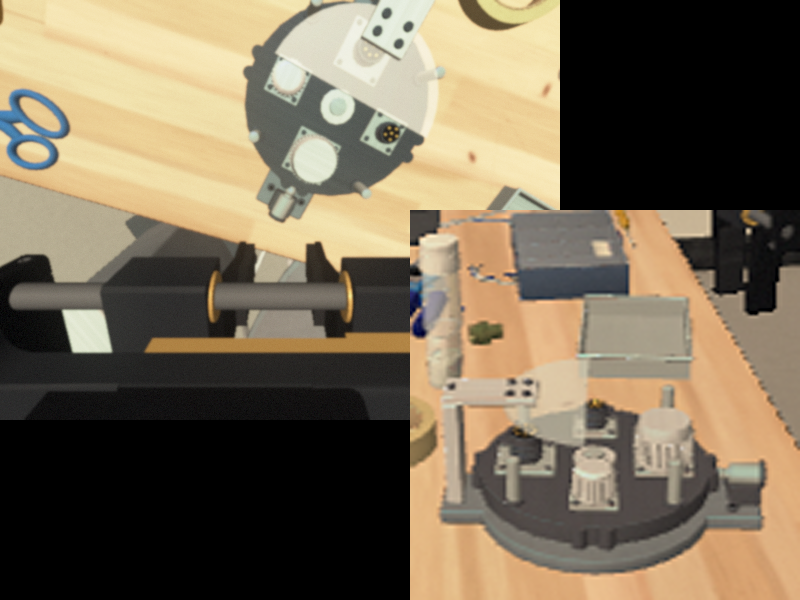

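The wrist view shows the cap at the front, its top centred at (315,160), with pegs at (254,135) and (364,189). In the scene crop its top face is at about (665,424). I'll compute the detent angle and cap position.

Run:
```python
from h import *
np.set_printoptions(precision=4,suppress=True)
W=dict(np.load("w3.npz"));S=dict(np.load("s3.npz"))
cap=onz(W,(315,160),.078);sc=(240+255/3,165+214/3)
print("cap wrist z.078",cap,"scene",onz(S,sc,.078),"tri",tri([(W,(315,160)),(S,sc)]))
ax=np.array([.530,.219])
for n,u in[("L",(254,134)),("R",(365,188)),("back",(437,72))]:
    p=onz(W,u,.076);print(n,p,np.degrees(np.arctan2(p[1]-ax[1],p[0]-ax[0]))%360)
h=onz(W,(338,105),.05);print("hub",h,np.degrees(np.arctan2(cap[1]-h[1],cap[0]-h[0]))%360, np.linalg.norm((cap-h)[:2]))
r,q=onz(W,(257,201),.012),onz(W,(306,216),.012);print("tongue",r,q)
```

```text
cap wrist z.078 [0.4894 0.1901 0.078 ] scene [0.4813 0.1957 0.078 ] tri (array([0.4882, 0.1882, 0.0724]), [np.float64(0.0017352105851727922), np.float64(0.0017352105851728735)])
L [0.4525 0.2342 0.076 ] 168.9279864993315
R [0.5189 0.146  0.076 ] 261.3230421842352
back [0.6082 0.2083 0.076 ] 352.22823331897087
hub [0.5311 0.2211 0.05  ] 216.53598633752136 0.051935379704382015
tongue [0.4133 0.1672 0.012 ] [0.4551 0.1251 0.012 ]
```

Call:
step_arm:
  targets:
    - [0.38, 0.18, 0.1, 0, 0]
    - [0.38, 0.18, 0.1, 0, 0]
    - [0.38, 0.18, 0.1, 0, 0]
    - [0.38, 0.18, 0.1, 0, 0]
    - [0.38, 0.18, 0.1, -0.15, 0]
    - [0.38, 0.18, 0.1, -0.3, 0]
    - [0.38, 0.18, 0.1, -0.42, 0]
    - [0.38, 0.18, 0.1, -0.48, 0]
    - [0.38, 0.18, 0.1, -0.496, 0]
    - [0.38, 0.18, 0.1, -0.496, 0]

```text
time_s: 11.85
position: [0.4863, 0.1883, 0.0598]
tcp_rot: [[0.463, 0.886, -0.002], [0.886, -0.463, -0.0], [-0.001, -0.001, -1.0]]
force: [0.0, -0.5, -0.1]
opening: 0.688
grasp_force: 0.0
```

Call:
step_arm:
  targets:
    - [-1, 0, 0, 0, 0]
    - [-1, 0, 0, 0, 0]
    - [-1, 0, 0, 0, 0]
    - [-1, 0, 0, 0, 0]

```text
time_s: 12.25
position: [0.4876, 0.1888, 0.0613]
tcp_rot: [[0.463, 0.886, 0.002], [0.886, -0.463, 0.0], [0.001, 0.002, -1.0]]
force: [0.3, -0.0, 4.5]
opening: 0.504
grasp_force: 30.0
```

Call:
step_arm:
  targets:
    - [-1, 0, 0, 0.002, 0.033]
    - [-1, 0, 0, 0.004, 0.067]
    - [-1, 0, 0, 0.006, 0.1]
    - [-1, 0, 0, 0.008, 0.133]
    - [-1, 0, 0, 0.01, 0.167]
    - [-1, 0, 0, 0.012, 0.2]
    - [-1, 0, 0, 0.014, 0.233]
    - [-1, 0, 0, 0.016, 0.267]
    - [-1, 0, 0, 0.018, 0.3]
    - [-1, 0, 0, 0.02, 0.333]
    - [-1, 0, 0, 0.021, 0.367]
    - [-1, 0, 0, 0.021, 0.4]
    - [-1, 0, 0, 0.021, 0.433]
    - [-1, 0, 0, 0.021, 0.467]
    - [-1, 0, 0, 0.021, 0.5]
    - [-1, 0, 0, 0.021, 0.533]
    - [-1, 0, 0, 0.021, 0.567]
    - [-1, 0, 0, 0.021, 0.58]
    - [-1, 0, 0, 0.021, 0.58]

```text
time_s: 14.15
position: [0.4877, 0.1888, 0.0659]
tcp_rot: [[-0.974, 0.228, 0.002], [0.228, 0.974, 0.0], [-0.002, 0.001, -1.0]]
force: [0.0, -0.6, -0.1]
opening: 0.5
grasp_force: 30.0
```

Call:
step_arm:
  targets:
    - [-1, 0, 0, 0.02, 0]
    - [-1, 0, 0, 0.05, 0]
    - [-1, 0, 0, 0.09, 0]
    - [-1, 0, 0, 0.14, 0]
    - [-1, 0, 0, 0.2, 0]
    - [-1, 0, 0, 0.28, 0]
    - [-1, 0, 0, 0.36, 0]
    - [-1, 0, 0, 0.4, 0]
    - [-1, 0, 0, 0.4, 0]

```text
time_s: 15.05
position: [0.4875, 0.1888, 0.1675]
tcp_rot: [[-0.974, 0.228, 0.003], [0.228, 0.974, 0.0], [-0.003, 0.001, -1.0]]
force: [0.3, 1.2, -0.5]
opening: 0.5
grasp_force: 30.0
```

Run:
```python
from rig import *
import cv2,numpy as np
c=capture("wrist");d=capture("scene");s=read_state();print(s['time_s'],s['position'],s['opening'],s['grasp_force'],s['force'],s['joint_positions'])
o=np.zeros((600,800,3),np.uint8)
o[:420,:560]=c["color"][:,:,::-1]
o[210:600,410:]=cv2.resize(d["color"][165:295,240:370,::-1],None,fx=3,fy=3,interpolation=cv2.INTER_CUBIC)
cv2.imwrite("pics/w4.png",o);np.savez("w4.npz",**c);np.savez("s4.npz",**d)
```

```text
15.15 [0.48638671 0.18857651 0.16552456] 0.5022035300644596 29.999417465587612 [-0.21310213  0.18943706 -1.24147986] [ 8.90790441e+00  2.76505384e+01  1.00589054e+02 -3.27697092e-03
  5.17964892e+01 -6.79038388e+01]
```

View pics/w4.png

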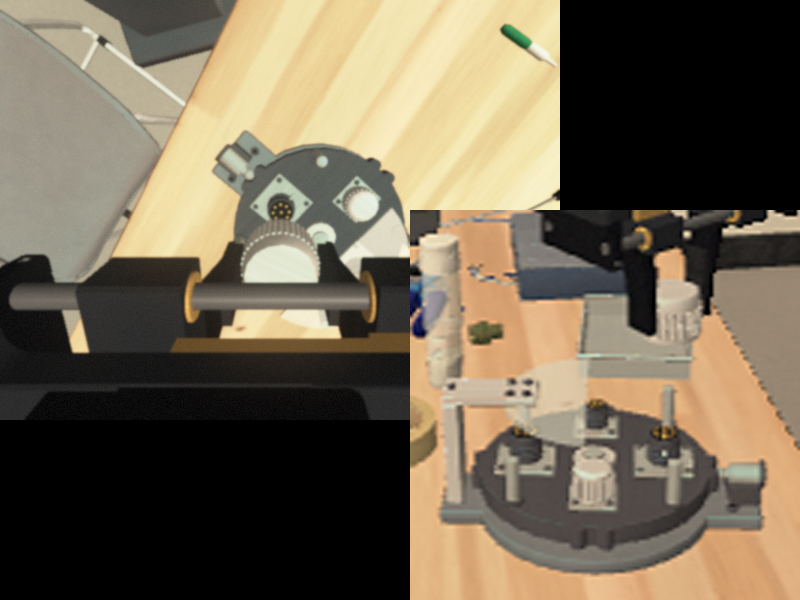

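The cap is held clear and the turntable is still at the front. Next I carry the cap to the tray with the jaws aligned to its long side.

Call:
step_arm:
  targets:
    - [-1, 0.04, -0.05, 0, 0.02]
    - [-1, 0.11, -0.14, 0, 0.06]
    - [-1, 0.2, -0.25, 0, 0.1]
    - [-1, 0.29, -0.36, 0, 0.14]
    - [-1, 0.38, -0.47, 0, 0.18]
    - [-1, 0.47, -0.58, 0, 0.22]
    - [-1, 0.56, -0.69, 0, 0.25]
    - [-1, 0.64, -0.8, 0, 0.267]
    - [-1, 0.7, -0.87, 0, 0.267]
    - [-1, 0.734, -0.915, 0, 0.267]
    - [-1, 0.734, -0.915, 0, 0.267]
    - [-1, 0.734, -0.915, 0, 0.267]

```text
time_s: 16.35
position: [0.6691, -0.0392, 0.1645]
tcp_rot: [[-0.82, -0.572, -0.003], [-0.572, 0.82, 0.001], [0.002, 0.003, -1.0]]
force: [-0.1, 0.5, -0.4]
opening: 0.502
grasp_force: 30.0
```

Run:
```python
from rig import *
import cv2,numpy as np
c=capture("wrist");d=capture("scene");s=read_state();print(s['time_s'],s['position'],s['opening'],s['joint_positions'])
o=np.zeros((600,800,3),np.uint8)
o[:420,:560]=c["color"][:,:,::-1]
o[240:600,380:]=cv2.resize(d["color"][145:265,240:380,::-1],None,fx=3,fy=3,interpolation=cv2.INTER_CUBIC)
cv2.imwrite("pics/w5.png",o);np.savez("w5.npz",**c)
```

```text
16.45 [ 0.66912513 -0.03859386  0.16505995] 0.4995464925635393 [-1.28437919e+01  3.78779043e+01  7.84143760e+01  2.44859437e-02
  6.38415114e+01 -1.37795953e+02]
```

View pics/w5.png

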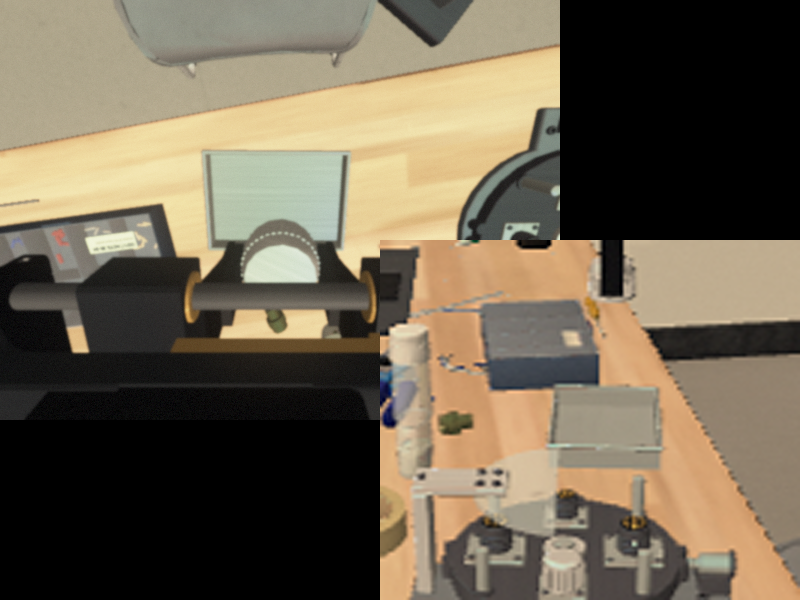

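The tray sits square to the jaws, with rim corners at (203,151), (349,151), (345,246), (208,246). I'll check its centre.

Run:
```python
from h import *
W=dict(np.load("w5.npz"))
P=np.array([onz(W,u,.022)for u in[(203,151),(349,151),(345,246),(208,246)]]);print(P,P.mean(0),[np.linalg.norm(P[i]-P[i-1]) for i in range(4)])
```

```text
[[ 0.67180007 -0.12943294  0.022     ]
 [ 0.58945235 -0.01111001  0.022     ]
 [ 0.671765    0.04941429  0.022     ]
 [ 0.7567519  -0.07307036  0.022     ]] [ 0.67244233 -0.04104975  0.022     ] [np.float64(0.10194878574666306), np.float64(0.14415777576157524), np.float64(0.10216929099629898), np.float64(0.14908139206870114)]
```

Call:
step_arm:
  targets:
    - [-1, 0.008, -0.006, -0.1, 0]
    - [-1, 0.008, -0.006, -0.22, 0]
    - [-1, 0.008, -0.006, -0.34, 0]
    - [-1, 0.008, -0.006, -0.44, 0]
    - [-1, 0.008, -0.006, -0.51, 0]
    - [-1, 0.008, -0.006, -0.55, 0]
    - [-1, 0.008, -0.006, -0.56, 0]
    - [-1, 0.008, -0.006, -0.56, 0]

```text
time_s: 17.25
position: [0.6729, -0.0414, 0.026]
tcp_rot: [[-0.82, -0.572, 0.001], [-0.572, 0.82, -0.0], [-0.001, -0.001, -1.0]]
force: [0.2, 0.0, -0.6]
opening: 0.502
grasp_force: 30.0
```

Call:
step_arm:
  targets:
    - [-1, 0, 0, -0.006, 0]
    - [-1, 0, 0, -0.012, 0]
    - [-1, 0, 0, -0.018, 0]
    - [-1, 0, 0, -0.018, 0]

```text
time_s: 17.65
position: [0.6725, -0.0416, 0.0213]
tcp_rot: [[-0.82, -0.572, 0.0], [-0.572, 0.82, -0.0], [-0.0, -0.0, -1.0]]
force: [-0.1, 0.2, -0.3]
opening: 0.503
grasp_force: 30.0
```

Call:
step_arm:
  targets:
    - [-1, 0, 0, -0.004, 0]
    - [-1, 0, 0, -0.006, 0]
    - [-1, 0, 0, -0.006, 0]

```text
time_s: 17.95
position: [0.6724, -0.0416, 0.0195]
tcp_rot: [[-0.82, -0.572, -0.0], [-0.572, 0.82, -0.0], [0.0, 0.0, -1.0]]
force: [-1.3, -0.2, -0.7]
opening: 0.502
grasp_force: 30.0
```

Call:
step_arm:
  targets:
    - [-1, 0, 0, -0.004, 0]
    - [-1, 0, 0, -0.004, 0]
    - [-1, 0, 0, -0.004, 0]

```text
time_s: 18.25
position: [0.6725, -0.0416, 0.0194]
tcp_rot: [[-0.82, -0.572, 0.0], [-0.572, 0.82, -0.0], [-0.0, -0.0, -1.0]]
force: [-1.8, 0.1, 6.2]
opening: 0.497
grasp_force: 30.0
```

Call:
step_arm:
  targets:
    - [0.2, 0, 0, 0.002, 0]
    - [0.4, 0, 0, 0.004, 0]
    - [0.4, 0, 0, 0.004, 0]
    - [0.4, 0, 0, 0.004, 0]
    - [0.4, 0, 0, 0.05, 0]
    - [0.4, 0, 0, 0.15, 0]
    - [0.4, 0, 0, 0.3, 0]
    - [0.4, 0, 0, 0.5, 0]
    - [0.4, 0, 0, 0.7, 0]
    - [0.4, 0, 0, 0.7, 0]
    - [0.4, 0, 0, 0.7, 0]

```text
time_s: 19.35
position: [0.6734, -0.0417, 0.1964]
tcp_rot: [[-0.82, -0.572, 0.005], [-0.572, 0.82, -0.001], [-0.003, -0.004, -1.0]]
force: [-0.3, 0.2, 0.4]
opening: 0.704
grasp_force: 0.0
```

Run:
```python
from rig import *
import cv2,numpy as np
c=capture("wrist");d=capture("scene");s=read_state();print(s['time_s'],s['position'],s['opening'])
o=np.zeros((600,800,3),np.uint8)
o[:420,:560]=c["color"][:,:,::-1]
o[240:600,380:]=cv2.resize(d["color"][165:285,240:380,::-1],None,fx=3,fy=3,interpolation=cv2.INTER_CUBIC)
cv2.imwrite("pics/w6.png",o)
```

```text
19.45 [ 0.67136129 -0.04130679  0.19277171] 0.7030513201446495
```

View pics/w6.png

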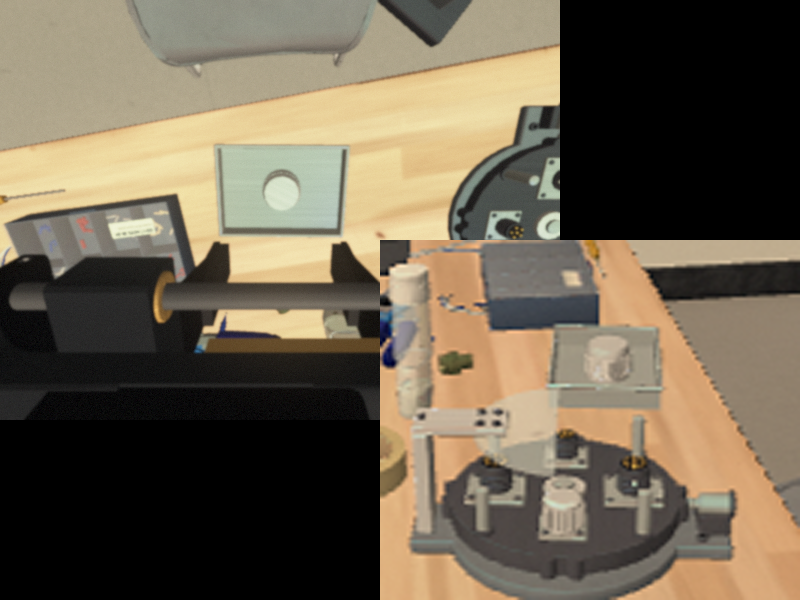

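The cap stands mouth down at the centre of the tray (wrist view, 281,190), the socket is at the front, and the bystanders haven't moved.

```bash
python3 -c "
from rig import *
print(hand_in())"
```

```text
the job is handed in; nothing more can be done
None
```

I turned the holder until the large-cap socket reached the front detent, unscrewed the cap and set it mouth down near the middle of the tray floor; the last pictures show the turntable still at the front and the bottle and olive connector where they stood (the white connector was out of view), and I handed in at about 19.5 s with no verdict shown.

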